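# Shim the rocking shelf lamp

## Task

The lamp rocks because one of its four feet, the one facing the wooden wedge and opposite the overhanging lamp head, is too short to reach the mat. Without picking anything up, push the wedge along the mat, thin end first, centrally under that short foot until it is snug, then press down with a fingertip on the lamp base right above that foot to show that it no longer dips, and move clear. Do not shove the lamp away, and leave the ramekin, the bulb and the bulb case where they are.

Things in the scene. Friction and masses are not known exactly. Their poses are not given: they have to be found in the camera images.
- lamp: Loose metal lamp, 1.2 kg, 275 mm high. Base: 8 mm hub, 104 mm across, with four arms 30 mm wide to 90 mm from the axis, top 28 mm above the mat; 18 mm feet under the arms 75 mm from the axis: at own +x, +y, -y (20 mm tall) and -x (short). Stands level; pressed over the short foot it dips 0.1 rad. Stem at x = 20 mm; knob to y = 44 mm, 57 mm high; head overhangs +x. Origin: axis, mat level; z up.
- short_foot (a point): Centre of the flat underside of the short foot (18 mm across), 75 mm from the lamp's axis in its own -x direction, 8 mm above the mat while the lamp stands level.
- top_over_foot (a point): Point on the top face of the base arm right above the short foot, 28 mm above the mat, 15 mm in from the arm's end: where to press. Nothing stands above it; the stem's clamp boss begins 80 mm away.
- wedge: Loose wooden wedge, 40 g, flat on the mat: 70 mm long (own x), 50 mm wide (y), 16 mm thick at the square back face (x = -35 mm), evenly down to 2 mm at the tip (x = +35 mm). Origin: centre of the underside. The tip points roughly at the short foot. Snug when 8 mm thick under the foot's outer edge (foot centre at x = +14 mm of the wedge); until then it slides freely; over about 5 N more the lamp slides along.
- ramekin: Bystander: small glass ramekin, 84 mm across, 42 mm high. Origin: centre of its underside.
- bulb: Bystander: globe LED bulb 80 mm across, standing globe up in its open card sleeve 66 mm square, 128 mm high in all. Origin: centre of the sleeve's underside.
- bulb_case: Bystander: green plastic spare-bulb case with snap lid, 134 x 104 x 73 mm. Origin: centre of its underside.
Not all that is in view belongs to the job. Of the things shaped like the wedge, the wooden one is meant.

How it is judged:
By the outcome, as a careful person would: the job done as asked, in the order asked, and still so for the second after the job is handed in, with the robot touching nothing.
It also fails if it takes over 61 s, if anything falls off the work surface, if the arm or the gripper's body presses on something with over 40 N, if the wrist force passes 120 N, or if a joint passes its speed limit or range.

## Robot

A 6-joint arm with a two-finger parallel gripper is mounted at the origin on the work surface. World frame = base frame: x ahead of the robot, y to its left, z up, the work surface at z = 0. Lengths are in m, angles in rad, forces in N, time in s.
With the tool pointing down it reaches from about 0.3 to 0.75 m from the base axis. Payload 8.5 kg.
Tool frame: the origin (TCP) lies at the centre of the arm's flange, where the gripper is bolted on; the fingertips stand manip.tip_reach ahead of it and the grasp point (between the pads) lies 147 mm ahead of it (manip.tip_reach is the distance from the TCP to the fingertips, in m); z points along the fingers, y is the line along which they close (so a half turn about z gives the same grasp; the last joint's range is limited). The gripper opens to 88 mm and grips with 3 to 60 N. Pads are 18 mm wide; open, the fingers measure 123 mm over their backs; the gripper's body (75 mm by 187 mm) begins 45 mm behind the grasp point.
Start: joints at [-1.315, 0.381, 1.297, -0, 1.464, -0.215], TCP at [0.249, -0.49, 0.405] pointing down, gripper open.
Joint ranges: [-3.11, 3.11], [-0.89, 2.33], [0.22, 2.48], [-1.42, 4.56], [0.17, 2.85], [-2.88, 2.88]. Speed limits (rad/s): [2.39, 2.39, 3.14, 3.14, 3.14, 3.14].

## Interface

Orientations are given as a unit quaternion [w, x, y, z].
In Python, from station import manip gives the robot as it stands.
- The arm moves only by the tool jog_arm, never from a script. Its argument "deltas" is a list of rows, each an object with "dp": the shift along the tool's x, y, z in mm, a list of three; "rotation": the turn, a rotation vector about the tool's x, y, z in rad, a list of three; "claw": the opening, from 0 (shut) to 1 (fully open). A call has exactly 8 rows; each row shifts and turns the commanded pose from where the row before left it, along the tool's axes as they then stand; what a row does not reach is not made up. A row lasts 1/12 s, in which the tool goes at most 41.7 mm and 7.16 degrees, less where a joint would pass 70% of its speed; a pose out of reach is approached as far as the arm can. A call is refused whole if a number of a shift passes 41.7 or a number of a turn 0.125, either way. A call with a gripper value outside its range is refused whole. The fingers move at their own pace and stop on an object; "newtons" is the grip in N (left out, the last holds). Time passes only in rows, so rows that do not move let the fingers close, or fill a call up. It gives the time, the measured TCP pose, the force, the opening and the grip force at its end, in the units of the state.
- manip.sense(): the state, without advancing time (a new reading comes with each control period).
- manip.snapshot(name): name is "scene" or "top" or "wrist"; returns a dict with "color" (384x512x3 uint8, red, green, blue), "z_map" (384x512 float32, m along the optical axis (not along the pixel's ray), 0 where there is no reading), "camera_matrix" (3x3 intrinsics, pixels), "D" ([k1, k2, p1, p2, k3] as OpenCV has them; the pictures are not rectified), "R" (3x3) and "t" (3): a world point X has camera coordinates R X + t. Camera axes: x right, y down, z forward; pixel columns grow to the right and rows downward; lengths in m; the calibration is good to about 2 mm. A picture is of the moment at which its call begins.
- manip.finish_job(): hands the job in; it is judged then, once.
The state is a dict: "t": time; "qpos": joint angles; "joint_vel": joint speeds; "joint_torque": joint torques, N m; "ee_pos": TCP position; "orientation": TCP orientation; "contact_force": force on the tool from outside, world axes, zero at the start; "ft_torque": the same for the moment, N m; "opening": opening from 0.0 (shut) to 1.0 (fully open); "gripper_force": force on a finger pad.
Only numpy, scipy, OpenCV 4.12 (cv2) and the standard library are available. Lean on these libraries where they do the work, as an engineer would, in place of code of your own. Each camera call takes 0.05 s, during which the arm holds its last target. There are 200 camera calls.

## Working session

There is one attempt and no reset: what is moved stays moved. The work goes in short steps, Python scripts to look and compute and a tool call to move; the robot and the scene stay as the last step left them, time stands still between calls to the robot, and variables do not carry over. Pictures are saved under pics/ and viewed, at most 10 in all, crops included, and the job is handed in when it is done.

Besides the shell and the picture viewer there is one more tool, called after "Request:" by a JSON object that holds its "fn" and its "kwargs", one argument or row to a line. jog_arm: Moves the arm, as the interface text tells. Its arguments: {"type":"object","properties":{"deltas":{"type":"array","items":{"type":"object","properties":{"dp":{"type":"array","items":{"type":"number"}},"rotation":{"type":"array","items":{"type":"number"}},"claw":{"type":"number"}}}},"newtons":{"type":"number"}},"required":["deltas"]}

```bash
mkdir -p pics
cat > h.py <<'E'
import numpy as np,cv2,pickle
from station import manip
def snap(n,tag):
    s=manip.snapshot(n); pickle.dump(s,open(f'pics/{tag}.pkl','wb')); cv2.imwrite(f'pics/{tag}.png',s['color'][:,:,::-1]); return s
def load(tag): return pickle.load(open(f'pics/{tag}.pkl','rb'))
def cloud(s):
    z=s['z_map']; h,w=z.shape
    uv=np.stack(np.meshgrid(np.arange(w),np.arange(h)),-1).reshape(-1,1,2).astype(np.float32)
    n=cv2.undistortPoints(uv,s['camera_matrix'],np.array(s['D'])).reshape(h,w,2)
    P=np.dstack([n*z[...,None],z]); X=(P-s['t'])@s['R']; X[z<=0]=np.nan
    return X
def proj(s,X):
    return cv2.projectPoints(np.array(X,float).reshape(-1,3),cv2.Rodrigues(s['R'])[0],np.array(s['t']),s['camera_matrix'],np.array(s['D']))[0].reshape(-1,2)
E
python3 - <<'E'
from h import *
a=snap('scene','s1');b=snap('top','t1')
print(manip.tip_reach,manip.sense())
cv2.imwrite('pics/t1b.png',cv2.resize(b['color'][:,:,::-1],(800,600)))
cv2.imwrite('pics/s1b.png',cv2.resize(a['color'][:,:,::-1],(800,600)))
E
```

```text
0.166 {'t': 0.1, 'qpos': array([-1.31531866e+00,  3.81145845e-01,  1.29814886e+00, -5.52120649e-06,
        1.46359423e+00, -2.15287793e-01]), 'joint_vel': array([-0.00216364, -0.00179081, -0.00300616,  0.00031417, -0.00050682,
        0.00148872]), 'joint_torque': array([ 4.34627960e-03, -4.38646746e+01, -2.24913096e+01,  7.15654506e-02,
        3.42100742e-02, -7.39159032e-05]), 'ee_pos': array([ 0.24945743, -0.49013633,  0.4042023 ]), 'orientation': array([-6.47956418e-04,  9.72424881e-01,  2.33215416e-01, -1.57675126e-05]), 'contact_force': array([ 1.06224598, -0.35988851, -0.15123958]), 'ft_torque': array([ 0.02204475, -0.00210574,  0.02920425]), 'gripper_force': 0.0, 'opening': 0.9987550564752292}
```

View pics/t1b.png

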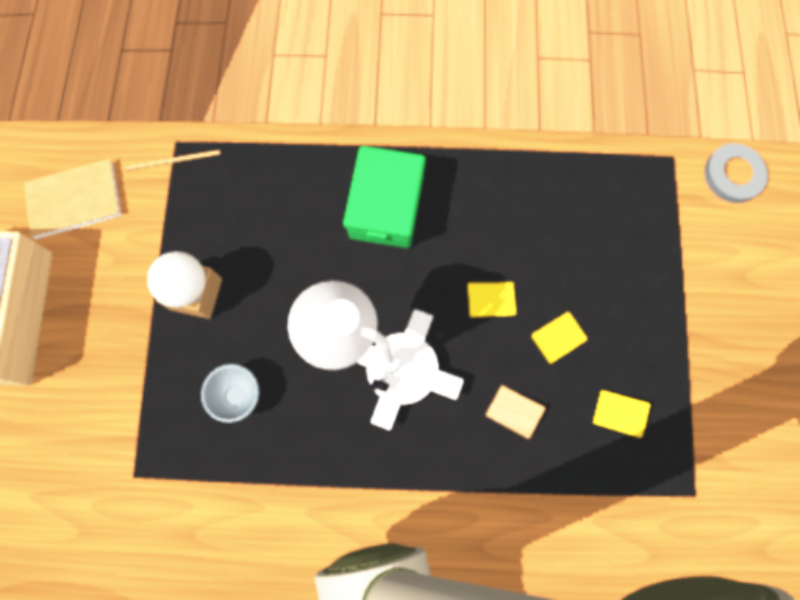

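View pics/s1b.png

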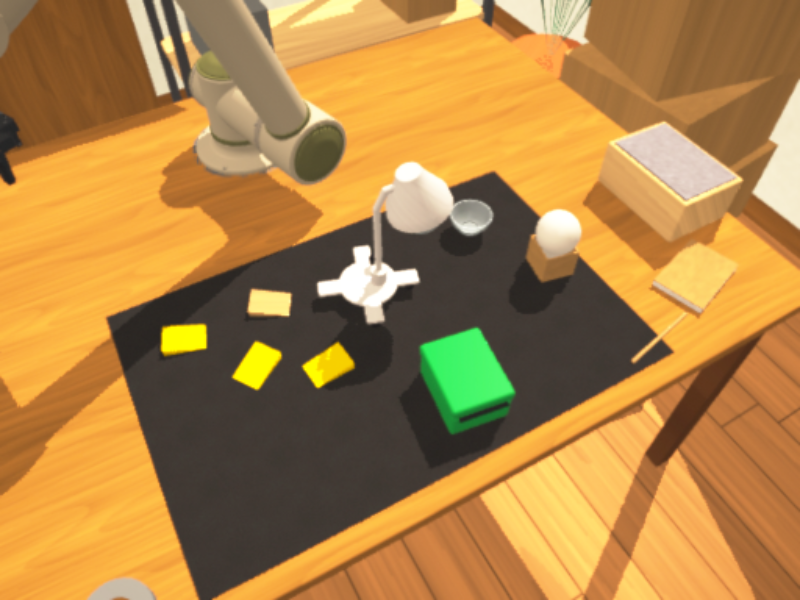

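The top view (shown at 800x600) has the wooden wedge at (515,411). The short-foot arm is at (450,385), the hub at (410,368), and the yellow wedges are decoys. The ramekin, bulb and case are all away from the push line.

Run:
```python
from h import *
for tag,wpx,apx in(('t1',(330,263),(288,246)),('s1',(173,194),(212,185))):
    s=load(tag);X=cloud(s);im=s['color'].astype(int)
    mat=X[wpx[1]-25:wpx[1]+25,wpx[0]-35:wpx[0]+35].reshape(-1,3);print(tag,'mat z',np.nanpercentile(mat[:,2],[5,50,95]))
    W=X[wpx[1],wpx[0]]
    hsv=cv2.cvtColor(s['color'],cv2.COLOR_RGB2HSV)
    print('wood hsv',hsv[wpx[1],wpx[0]],W)
    m=(np.hypot(X[...,0]-W[0],X[...,1]-W[1])<.06)&(hsv[...,2]>90)&(hsv[...,1]<170)&(im[...,0]>im[...,2]+30)
    n,l,st,c=cv2.connectedComponentsWithStats(m.astype(np.uint8)); m=l==l[wpx[1],wpx[0]]
    P=X[m];r=cv2.minAreaRect((P[:,:2]*1000).astype(np.float32));print('wedge',m.sum(),r)
    A=np.c_[P[:,:2]-P[:,:2].mean(0),np.ones(len(P))];g=np.linalg.lstsq(A,P[:,2],rcond=None)[0];print('grad',g,np.degrees(np.arctan2(-g[1],-g[0])))
    c0=X[apx[1],apx[0]];print('arm px',c0)
    m=(np.hypot(X[...,0]-c0[0],X[...,1]-c0[1])<.2)&(X[...,2]>.02)&(X[...,2]<.036)&(hsv[...,1]<60)&(hsv[...,2]>120)
    P=X[m];print('lamp',m.sum(),np.median(P,0))
    # fit: cross template IoU-ish
    from scipy.optimize import minimize
    Q=P[:,:2]
    def sd(p):
        d=Q-p[:2];cc,ss=np.cos(p[2]),np.sin(p[2]);x=np.abs(d[:,0]*cc+d[:,1]*ss);y=np.abs(-d[:,0]*ss+d[:,1]*cc)
        f=lambda x,y:np.hypot(np.maximum(x-.09,0),np.maximum(y-.015,0))
        e=np.minimum(np.minimum(f(x,y),f(y,x)),np.maximum(np.hypot(x,y)-.052,0));return e
    best=min((minimize(lambda p:np.minimum(sd(p),.01).sum()+1e-4*len(Q)*np.sum((p[:2]-np.median(Q,0))**2),[*(np.median(Q,0)+o),a],method='Nelder-Mead',options=dict(xatol=1e-5,fatol=1e-7,maxiter=2000)) for a in np.radians([0,20,40,60,80]) for o in ([0,0],[.02,0],[0,.02],[-.02,0],[0,-.02])),key=lambda r:r.fun)
    print('lamp fit',best.x,np.degrees(best.x[2])%90,best.fun/len(Q))
```

```text
t1 mat z [-0.00017695  0.00295918  0.01520342]
wood hsv [ 26  69 255] [ 0.48029521 -0.13148338  0.01223352]
wedge 813 ((481.3751525878906, -131.93638610839844), (78.01216125488281, 58.52234649658203), 62.294715881347656)
grad [-0.07804946 -0.11699998  0.00960688] 56.29316474815307
arm px [ 0.51457123 -0.03197792  0.0322034 ]
lamp 1992 [0.52833354 0.02871168 0.03013386]
lamp fit [ 0.5368153   0.03922577 -0.32403402] 71.43421795819846 1.6012479720218182e-05
s1 mat z [6.02330780e-05 3.05304996e-03 1.36816218e-02]
wood hsv [ 26 115 255] [ 0.48401682 -0.12923428  0.01143415]
wedge 482 ((471.9347839355469, -128.33657836914062), (81.85431671142578, 70.9428482055664), 61.611366271972656)
grad [-0.03048634 -0.13659263  0.01024267] 77.4182713259322
arm px [ 0.52280085 -0.02513619  0.0310193 ]
lamp 1174 [0.54799299 0.03025486 0.0306925 ]
lamp fit [0.53834801 0.03991489 1.24955636] 71.59430570801261 6.208453830405442e-06
```

Request:
{"fn": "jog_arm", "kwargs": {
  "deltas": [
    {"dp":[31.6,-17.7,10.5],"claw":0.15},
    {"dp":[31.6,-17.7,10.5],"claw":0.15},
    {"dp":[31.6,-17.7,10.5],"claw":0.15},
    {"dp":[31.6,-17.7,10.5],"claw":0.15},
    {"dp":[31.6,-17.7,10.5],"claw":0.15},
    {"dp":[31.6,-17.7,10.5],"claw":0.15},
    {"dp":[31.6,-17.7,10.5],"claw":0.15},
    {"dp":[31.6,-17.7,10.5],"claw":0.15}
  ]
}}

```text
schema error: expected keys dp, rotation, claw
```

Request:
{"fn": "jog_arm", "kwargs": {
  "deltas": [
    {"dp":[31.6,-17.7,10.5],"claw":0.15},
    {"dp":[31.6,-17.7,10.5],"claw":0.15},
    {"rotation":[0,0,-0.12],"claw":0.15},
    {"rotation":[0,0,-0.12],"claw":0.15},
    {"rotation":[0,0,-0.12],"claw":0.15},
    {"rotation":[0,0,-0.12],"claw":0.15},
    {"rotation":[0,0,-0.12],"claw":0.15},
    {"rotation":[0,0,0],"claw":0.15}
  ]
}}

```text
schema error: expected keys dp, rotation, claw
```

```bash
cat >> h.py <<'E'
from scipy.spatial.transform import Rotation as Ro
def pose():
    s=manip.sense();o=s['orientation'];R=Ro.from_quat([o[1],o[2],o[3],o[0]]).as_matrix();return s,R
def goto(xyz,yaw):
    s,R=pose();d=R.T@(np.array(xyz)-s['ee_pos'])*1000
    y=np.degrees(np.arctan2(R[1,0],R[0,0]));print('t',s['t'],'tcp',s['ee_pos'].round(4),'yaw',y.round(2),'tilt',R[:,2].round(4),'F',s['contact_force'].round(2),'open',round(s['opening'],3))
    print('shift mm in present axes',d.round(1),'turn about tool z',-np.radians(yaw-y).round(4))
E
python3 - <<'E'
from h import *
s=snap('wrist','w1');cv2.imwrite('pics/w1b.png',cv2.resize(s['color'][:,:,::-1],(800,600)))
goto([.451,-.189,.25],62.3);print(-s['R'].T@s['t'])
E
```

```text
t 0.15 tcp [ 0.2495 -0.4901  0.4043] yaw 26.98 tilt [-3.e-04  1.e-03 -1.e+00] F [0.03 0.08 0.51] open 1.003
shift mm in present axes [ 316.2 -176.8  154.5] turn about tool z -0.6165
[ 0.31533589 -0.45572557  0.38372891]
```

View pics/w1b.png

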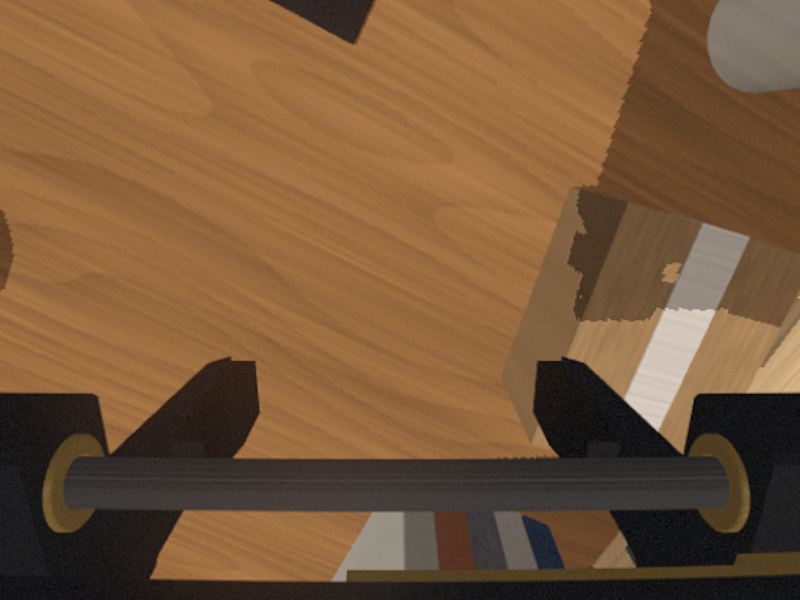

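The jog was refused because every row needs all three keys, so this picture is still from the start pose. It shows the fingertips at (230,370) and (565,370), with image up = tool +x. I'm resending the move.

Request:
{"fn": "jog_arm", "kwargs": {
  "deltas": [
    {"dp":[31.6,-17.7,10.5],"rotation":[0,0,0],"claw":0.15},
    {"dp":[31.6,-17.7,10.5],"rotation":[0,0,0],"claw":0.15},
    {"dp":[31.6,-17.7,10.5],"rotation":[0,0,0],"claw":0.15},
    {"dp":[31.6,-17.7,10.5],"rotation":[0,0,0],"claw":0.15},
    {"dp":[31.6,-17.7,10.5],"rotation":[0,0,0],"claw":0.15},
    {"dp":[31.6,-17.7,10.5],"rotation":[0,0,0],"claw":0.15},
    {"dp":[31.6,-17.7,10.5],"rotation":[0,0,0],"claw":0.15},
    {"dp":[31.6,-17.7,10.5],"rotation":[0,0,0],"claw":0.15}
  ]
}}

```text
t: 0.82
ee_pos: [0.4111, -0.2476, 0.3203]
orientation: [-0.0, 0.972, 0.233, -0.0]
contact_force: [-0.0, -0.9, -0.4]
opening: 0.42
gripper_force: 0.0
```

Request:
{"fn": "jog_arm", "kwargs": {
  "deltas": [
    {"dp":[31.6,-17.7,10.5],"rotation":[0,0,0],"claw":0.15},
    {"dp":[31.6,-17.7,10.5],"rotation":[0,0,0],"claw":0.15},
    {"dp":[0,0,0],"rotation":[0,0,-0.12],"claw":0.15},
    {"dp":[0,0,0],"rotation":[0,0,-0.12],"claw":0.15},
    {"dp":[0,0,0],"rotation":[0,0,-0.12],"claw":0.15},
    {"dp":[0,0,0],"rotation":[0,0,-0.12],"claw":0.15},
    {"dp":[0,0,0],"rotation":[0,0,-0.12],"claw":0.15},
    {"dp":[0,0,0],"rotation":[0,0,0],"claw":0.15}
  ]
}}

```text
t: 1.48
ee_pos: [0.4508, -0.189, 0.2996]
orientation: [-0.0, 0.859, 0.512, -0.0]
contact_force: [-0.3, -0.4, -0.6]
opening: 0.15
gripper_force: 0.0
```

Run:
```python
from h import *
s=snap('wrist','w2');cv2.imwrite('pics/w2b.png',cv2.resize(s['color'][:,:,::-1],(800,600)))
goto([.451,-.189,.25],62.3)
```

```text
t 1.5333 tcp [ 0.4508 -0.189   0.2996] yaw 61.23 tilt [-3.e-04  3.e-04 -1.e+00] F [-0.37  0.74 -0.03] open 0.15
shift mm in present axes [ 0.1  0.2 49.6] turn about tool z -0.0187
```

View pics/w2b.png

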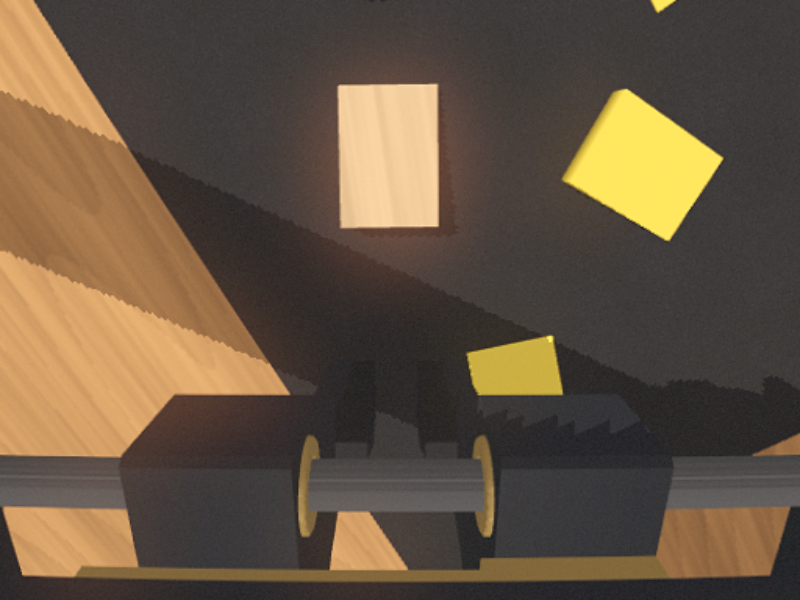

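The wooden wedge is squarely ahead at (389,156), tip end at the top. A yellow decoy at (515,365) is close to the right finger, so I'll measure both.

Run:
```python
from h import *
s=load('w2');X=cloud(s);hsv=cv2.cvtColor(s['color'],cv2.COLOR_RGB2HSV)
_,R=pose();p=manip.sense()['ee_pos']
print('mat z',np.nanmedian(X[150:160,230:280,2].ravel()),np.nanmedian(X[30:60,80:130,2]))
for nm,px in(('wood',(249,100)),('yel',(330,236))):
    c=hsv[px[1],px[0]].astype(int);m=(np.abs(hsv[...,0].astype(int)-c[0])<8)&(np.abs(hsv[...,1].astype(int)-c[1])<60)&(hsv[...,2]>100)
    n,l=cv2.connectedComponents(m.astype(np.uint8));m=l==l[px[1],px[0]]
    P=X[m];P=P[~np.isnan(P[:,0])];r=cv2.minAreaRect((P[:,:2]*1000).astype(np.float32))
    A=np.c_[P[:,:2]-P[:,:2].mean(0),np.ones(len(P))];g=np.linalg.lstsq(A,P[:,2],rcond=None)[0]
    b=cv2.boxPoints(r)/1000;T=(np.c_[b,[.01]*4]-p)@R*1000
    print(nm,m.sum(),r,'slope dir',np.degrees(np.arctan2(-g[1],-g[0])),'z',np.percentile(P[:,2],[2,98]),'tool-frame corners',T[:,:2].round(1).tolist())
```

```text
mat z 0.0025638972276893807 0.002433549336527582
wood 6052 ((475.81036376953125, -127.43602752685547), (74.54190063476562, 57.17804718017578), 62.83999252319336) slope dir 69.10889018705129 z [0.00237818 0.01862255] tool-frame corners [[27.9, -35.1], [29.5, 22.0], [104.1, 19.9], [102.4, -37.2]]
yel 1890 ((491.2851867675781, -242.17294311523438), (98.47810363769531, 52.697669982910156), 80.14571380615234) slope dir -97.64876168628076 z [0.00285853 0.01139919] tool-frame corners [[-82.2, 52.2], [-65.2, 102.1], [28.0, 70.1], [10.9, 20.3]]
```

Request:
{"fn": "jog_arm", "kwargs": {
  "deltas": [
    {"dp":[0,-7,10],"rotation":[0,0,-0.028],"claw":0.15},
    {"dp":[0,0,20],"rotation":[0,0,0],"claw":0.15},
    {"dp":[0,0,25],"rotation":[0,0,0],"claw":0.15},
    {"dp":[0,0,25],"rotation":[0,0,0],"claw":0.15},
    {"dp":[0,0,20],"rotation":[0,0,0],"claw":0.15},
    {"dp":[0,0,15],"rotation":[0,0,0],"claw":0.15},
    {"dp":[0,0,10],"rotation":[0,0,0],"claw":0.15},
    {"dp":[0,0,0],"rotation":[0,0,0],"claw":0.15}
  ]
}}

```text
t: 2.2
ee_pos: [0.4444, -0.1856, 0.1731]
orientation: [-0.002, 0.854, 0.52, -0.001]
contact_force: [-0.8, 0.7, -0.3]
opening: 0.157
gripper_force: 0.0
```

Run:
```python
from h import *
s=snap('wrist','w3');cv2.imwrite('pics/w3b.png',cv2.resize(s['color'][:,:,::-1],(800,600)))
goto([.451,-.189,.174],62.8)
```

```text
t 2.25 tcp [ 0.4446 -0.1857  0.1741] yaw 62.77 tilt [-0.0015  0.0012 -1.    ] F [ 0.3   0.24 -0.34] open 0.15
shift mm in present axes [0.  7.2 0.1] turn about tool z -0.0005
```

View pics/w3b.png

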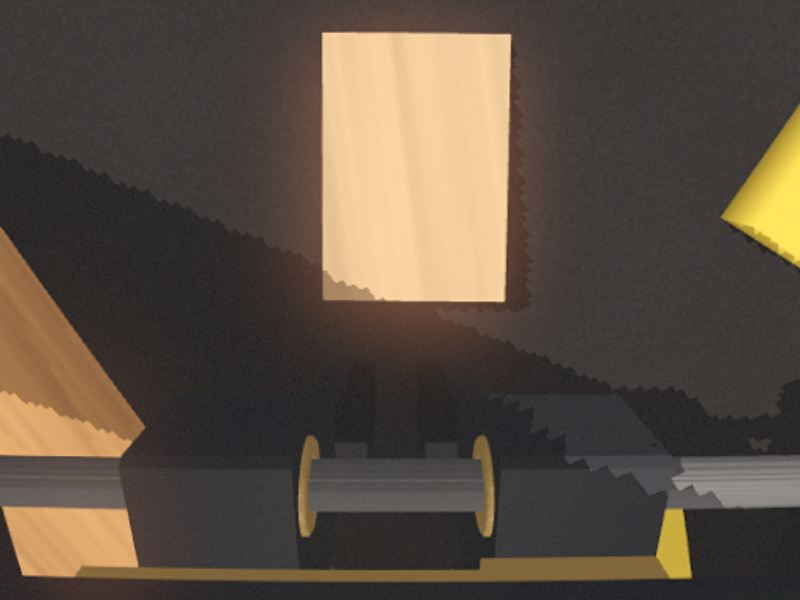

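The wedge's back edge runs from (322,301) to (505,302), centre 413, and the fingertips are centred near 396. So the wedge looks about 4 mm to the tool's +y. I'll check that against the calibration, with the lamp for reference.

```bash
cat >> h.py <<'E'
def ray(s,px,z):
    n=cv2.undistortPoints(np.array([[px]],np.float32),s['camera_matrix'],np.array(s['D']))[0,0]
    d=s['R'].T@np.array([n[0],n[1],1]);o=-s['R'].T@np.array(s['t']);return o+d*(z-o[2])/d[2]
E
python3 - <<'E'
from h import *
s=load('w3');_,R=pose();p=manip.sense()['ee_pos']
print('tips px(800)',[ (proj(s,p+R@np.array([.009,y,.166]))*800/512).round(0).tolist() for y in(-.024,-.0066,.0066,.024)])
C=[]
for px,z in(((322,33),.0045),((511,34),.0045),((505,302),.0185),((322,301),.0185)):
    w=ray(s,np.array(px)*512/800,z);C.append(w);print(w.round(4),((w-p)@R*1000).round(1))
C=np.array(C);tip=(C[0]+C[1])/2;bk=(C[2]+C[3])/2;print('center',(tip+bk)/2,np.degrees(np.arctan2(*(tip-bk)[1::-1])),np.linalg.norm(tip-bk),np.linalg.norm(C[0]-C[1]))
t=load('t1') # wedge corners in top view
for g in(load('t1'),load('s1')):
  print('proj',(proj(g,C)*800/512).round(0).tolist())
E
```

```text
tips px(800) [[[322.0, 363.0]], [[378.0, 363.0]], [[421.0, 363.0]], [[477.0, 363.0]]]
[ 0.4729 -0.0849  0.0045] [102.5 -20.6 169.7]
[ 0.5174 -0.1081  0.0045] [102.2  29.5 169.6]
[ 0.4849 -0.1703  0.0185] [ 32.1  29.  155.6]
[ 0.4401 -0.1469  0.0185] [ 32.4 -21.5 155.7]
center [ 0.47879106 -0.12756093  0.0115    ] 62.24317957333099 0.07151551635354825 0.05014875515878178
proj [[484.0, 415.0], [499.0, 386.0], [542.0, 408.0], [527.0, 439.0]]
proj [[291.0, 292.0], [289.0, 314.0], [248.0, 310.0], [252.0, 288.0]]
```

Request:
{"fn": "jog_arm", "kwargs": {
  "deltas": [
    {"dp":[0,4,0],"rotation":[0,0,0.01],"claw":0.15},
    {"dp":[5,0,0],"rotation":[0,0,0],"claw":0.15},
    {"dp":[5,0,0],"rotation":[0,0,0],"claw":0.15},
    {"dp":[5,0,0],"rotation":[0,0,0],"claw":0.15},
    {"dp":[4,0,0],"rotation":[0,0,0],"claw":0.15},
    {"dp":[3,0,0],"rotation":[0,0,0],"claw":0.15},
    {"dp":[2,0,0],"rotation":[0,0,0],"claw":0.15},
    {"dp":[2,0,0],"rotation":[0,0,0],"claw":0.15}
  ]
}}

```text
t: 2.92
ee_pos: [0.4604, -0.1642, 0.1748]
orientation: [0.0, 0.855, 0.518, 0.0]
contact_force: [-0.5, 0.4, -0.0]
opening: 0.151
gripper_force: 0.2
```

Request:
{"fn": "jog_arm", "kwargs": {
  "deltas": [
    {"dp":[6,0,0],"rotation":[0,0,-0.02],"claw":0.15},
    {"dp":[6,0.1,0],"rotation":[0,0,-0.02],"claw":0.15},
    {"dp":[6,0.2,0],"rotation":[0,0,-0.02],"claw":0.15},
    {"dp":[6,0.3,0],"rotation":[0,0,-0.02],"claw":0.15},
    {"dp":[6,0.5,0],"rotation":[0,0,-0.02],"claw":0.15},
    {"dp":[6,0.6,0],"rotation":[0,0,-0.02],"claw":0.15},
    {"dp":[6,0.7,0],"rotation":[0,0,-0.02],"claw":0.15},
    {"dp":[4,0.8,0],"rotation":[0,0,-0.02],"claw":0.15}
  ]
}}

```text
t: 3.58
ee_pos: [0.4821, -0.1229, 0.1747]
orientation: [-0.0, 0.811, 0.586, -0.0]
contact_force: [-0.1, -0.1, 0.6]
opening: 0.152
gripper_force: 0.2
```

Run:
```python
from h import *
s=snap('wrist','w4');cv2.imwrite('pics/w4b.png',cv2.resize(s['color'][:,:,::-1],(800,600)))
goto([.5,-.1,.174],71.5)
```

```text
t 3.6333 tcp [ 0.4822 -0.1226  0.1747] yaw 71.77 tilt [ 0.e+00  2.e-04 -1.e+00] F [ 0.49  0.43 -0.11] open 0.152
shift mm in present axes [27.   9.8  0.7] turn about tool z 0.0047
```

View pics/w4b.png

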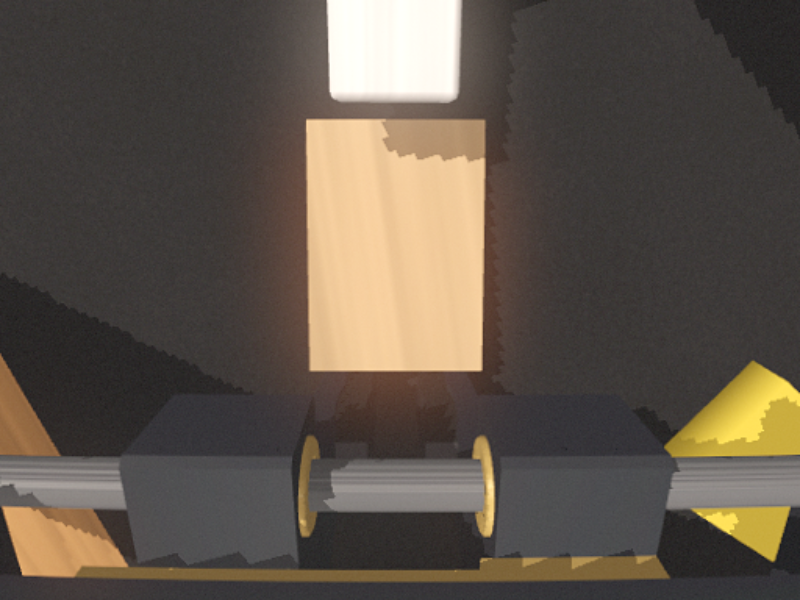

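The wedge is now square to the arm. Its tip edge runs (306,120)–(485,120), and the arm end runs (331,100)–(458,100), so both are centred near 395. Next I compute how far is left to go.

Run:
```python
from h import *
s=load('w4');st,R=pose();p=st['ee_pos']
f=lambda px,z:((ray(s,np.array(px)*512/800,z)-p)@R*1000).round(1)[:2]
for n,px,z in(('tipL',(306,120),.0045),('tipR',(485,120),.0045),('bkR',(482,371),.0185),('bkL',(310,371),.0185),('armL bottom-end',(331,99),.0225),('armR',(459,99),.0225),('armL top',(329,90),.0305),('armR top',(461,90),.0305),('armL far',(327,2),.0305),('armR far',(462,2),.0305)):print(n,f(px,z))
X=cloud(s);T=(X-p)@R*1000
c=T[:,248:256,:].mean(1);print('col252 tool x,z every 4 rows',c[40:80:3,[0,2]].round(1).tolist())
```

```text
tipL [ 80.2 -25.6]
tipR [80.1 24.4]
bkR [10.1 24.5]
bkL [ 10.2 -25.7]
armL bottom-end [ 84.4 -16.3]
armR [84.3 14.8]
armL top [ 85.7 -15.7]
armR top [85.7 14.3]
armL far [103.9 -15.5]
armR far [103.9  14. ]
col252 tool x,z every 4 rows [[91.6, 144.6], [90.6, 144.6], [89.5, 144.3], [88.5, 143.9], [87.5, 144.2], [86.6, 144.3], [85.5, 144.0], [84.6, 145.0], [83.7, 146.0], [84.3, 171.9], [83.1, 172.5], [81.8, 172.5], [80.5, 172.3], [79.2, 170.2]]
```

Request:
{"fn": "jog_arm", "kwargs": {
  "deltas": [
    {"dp":[5,0,0],"rotation":[0,0,0],"claw":0.15},
    {"dp":[6,0,0],"rotation":[0,0,0],"claw":0.15},
    {"dp":[6,0,0],"rotation":[0,0,0],"claw":0.15},
    {"dp":[6,0,0],"rotation":[0,0,0],"claw":0.15},
    {"dp":[5,0,0],"rotation":[0,0,0],"claw":0.15},
    {"dp":[4,0,0],"rotation":[0,0,0],"claw":0.15},
    {"dp":[2,0,0],"rotation":[0,0,0],"claw":0.15},
    {"dp":[1,0,0],"rotation":[0,0,0],"claw":0.15}
  ]
}}

```text
t: 4.3
ee_pos: [0.4929, -0.0901, 0.1748]
orientation: [0.0, 0.811, 0.585, -0.0]
contact_force: [-0.1, -0.7, -0.5]
opening: 0.151
gripper_force: 0.1
```

Request:
{"fn": "jog_arm", "kwargs": {
  "deltas": [
    {"dp":[0.5,0,0],"rotation":[0,0,0],"claw":0.15},
    {"dp":[0.5,0,0],"rotation":[0,0,0],"claw":0.15},
    {"dp":[0.5,0,0],"rotation":[0,0,0],"claw":0.15},
    {"dp":[0.5,0,0],"rotation":[0,0,0],"claw":0.15},
    {"dp":[0.5,0,0],"rotation":[0,0,0],"claw":0.15},
    {"dp":[0.5,0,0],"rotation":[0,0,0],"claw":0.15},
    {"dp":[0,0,0],"rotation":[0,0,0],"claw":0.15},
    {"dp":[0,0,0],"rotation":[0,0,0],"claw":0.15}
  ]
}}

```text
t: 4.97
ee_pos: [0.4938, -0.0876, 0.1748]
orientation: [-0.0, 0.811, 0.585, -0.0]
contact_force: [0.1, 0.3, 0.6]
opening: 0.151
gripper_force: 0.0
```

```bash
cat > m.py <<'E'
from h import *
import sys
s=snap('wrist',sys.argv[1]);st,R=pose();p=st['ee_pos'];F=[]
for i in range(4):
    snap('top','tt');st,R=pose();F.append(R.T@st['contact_force'])
print('t',st['t'],'F tool mean',np.mean(F,0).round(2),p.round(4))
im=s['color'].astype(int);hsv=cv2.cvtColor(s['color'],cv2.COLOR_RGB2HSV)
T=(cloud(s)-p)@R*1000
c=np.nanmedian(T[:,248:256,:],axis=1);i=np.where(c[:,2]<148)[0];i=i[(i<230)&(c[i,0]>20)];print('arm end tool x by depth',c[i.max()].round(1))
E
python3 m.py w5
```

```text
t 5.2167 F tool mean [ 0.16  0.01 -0.31] [ 0.4938 -0.0876  0.1748]
arm end tool x by depth [ 47.1  -1.3 145.4]
```

Request:
{"fn": "jog_arm", "kwargs": {
  "deltas": [
    {"dp":[0.5,0,0],"rotation":[0,0,0],"claw":0.15},
    {"dp":[0.5,0,0],"rotation":[0,0,0],"claw":0.15},
    {"dp":[0.5,0,0],"rotation":[0,0,0],"claw":0.15},
    {"dp":[0,0,0],"rotation":[0,0,0],"claw":0.15},
    {"dp":[0,0,0],"rotation":[0,0,0],"claw":0.15},
    {"dp":[0,0,0],"rotation":[0,0,0],"claw":0.15},
    {"dp":[0,0,0],"rotation":[0,0,0],"claw":0.15},
    {"dp":[0,0,0],"rotation":[0,0,0],"claw":0.15}
  ]
}}

```text
t: 5.88
ee_pos: [0.4943, -0.0862, 0.1747]
orientation: [-0.0, 0.811, 0.585, -0.0]
contact_force: [-0.2, 0.4, -0.1]
opening: 0.15
gripper_force: 0.0
```

```bash
python3 m.py w6
```

```text
t 6.1333 F tool mean [-0.06 -0.02  0.36] [ 0.4943 -0.0862  0.1747]
arm end tool x by depth [ 45.3  -1.3 146.4]
```

Request:
{"fn": "jog_arm", "kwargs": {
  "deltas": [
    {"dp":[0.5,0,0],"rotation":[0,0,0],"claw":0.15},
    {"dp":[0,0,0],"rotation":[0,0,0],"claw":0.15},
    {"dp":[0.5,0,0],"rotation":[0,0,0],"claw":0.15},
    {"dp":[0,0,0],"rotation":[0,0,0],"claw":0.15},
    {"dp":[0,0,0],"rotation":[0,0,0],"claw":0.15},
    {"dp":[0,0,0],"rotation":[0,0,0],"claw":0.15},
    {"dp":[0,0,0],"rotation":[0,0,0],"claw":0.15},
    {"dp":[0,0,0],"rotation":[0,0,0],"claw":0.15}
  ]
}}

```text
t: 6.8
ee_pos: [0.4946, -0.0852, 0.1747]
orientation: [-0.0, 0.811, 0.585, 0.0]
contact_force: [0.6, -0.3, 0.2]
opening: 0.149
gripper_force: 0.0
```

```bash
python3 m.py w7
```

```text
t 7.05 F tool mean [ 0.27 -0.21  0.1 ] [ 0.4946 -0.0852  0.1748]
arm end tool x by depth [ 44.8  -1.3 145. ]
```

Request:
{"fn": "jog_arm", "kwargs": {
  "deltas": [
    {"dp":[0.3,0,0],"rotation":[0,0,0],"claw":0.15},
    {"dp":[0,0,0],"rotation":[0,0,0],"claw":0.15},
    {"dp":[0.3,0,0],"rotation":[0,0,0],"claw":0.15},
    {"dp":[0,0,0],"rotation":[0,0,0],"claw":0.15},
    {"dp":[0,0,0],"rotation":[0,0,0],"claw":0.15},
    {"dp":[0,0,0],"rotation":[0,0,0],"claw":0.15},
    {"dp":[0,0,0],"rotation":[0,0,0],"claw":0.15},
    {"dp":[0,0,0],"rotation":[0,0,0],"claw":0.15}
  ]
}}

```text
t: 7.72
ee_pos: [0.4948, -0.0847, 0.1748]
orientation: [0.0, 0.811, 0.585, -0.0]
contact_force: [-0.5, -1.2, -0.1]
opening: 0.148
gripper_force: 0.7
```

```bash
python3 m.py w8
```

```text
t 7.9667 F tool mean [-1.73  0.7   0.28] [ 0.4948 -0.0847  0.1747]
arm end tool x by depth [ 44.5  -1.3 144.6]
```

Request:
{"fn": "jog_arm", "kwargs": {
  "deltas": [
    {"dp":[0.3,0,0],"rotation":[0,0,0],"claw":0.15},
    {"dp":[0,0,0],"rotation":[0,0,0],"claw":0.15},
    {"dp":[0.3,0,0],"rotation":[0,0,0],"claw":0.15},
    {"dp":[0,0,0],"rotation":[0,0,0],"claw":0.15},
    {"dp":[0,0,0],"rotation":[0,0,0],"claw":0.15},
    {"dp":[0,0,0],"rotation":[0,0,0],"claw":0.15},
    {"dp":[0,0,0],"rotation":[0,0,0],"claw":0.15},
    {"dp":[0,0,0],"rotation":[0,0,0],"claw":0.15}
  ]
}}

```text
t: 8.63
ee_pos: [0.495, -0.0841, 0.1747]
orientation: [0.0, 0.811, 0.585, -0.0]
contact_force: [-0.0, -4.1, -1.1]
opening: 0.151
gripper_force: 1.5
```

```bash
python3 m.py w9
```

```text
t 8.8833 F tool mean [-3.15  0.18  0.1 ] [ 0.495  -0.0841  0.1748]
arm end tool x by depth [ 43.3  -1.3 145.9]
```

The push meets about 3 N of resistance at the predicted depth, so the wedge is snug. I'll back off, rise, close the fingers and move over the foot.

Request:
{"fn": "jog_arm", "kwargs": {
  "deltas": [
    {"dp":[-5,0,0],"rotation":[0,0,0],"claw":0.15},
    {"dp":[-10,0,0],"rotation":[0,0,0],"claw":0.15},
    {"dp":[-15,0,0],"rotation":[0,0,0],"claw":0.15},
    {"dp":[-10,0,-10],"rotation":[0,0,0],"claw":0},
    {"dp":[0,0,-25],"rotation":[0,0,0],"claw":0},
    {"dp":[0,0,-25],"rotation":[0,0,0],"claw":0},
    {"dp":[15,0,0],"rotation":[0,0,0],"claw":0},
    {"dp":[0,0,0],"rotation":[0,0,0],"claw":0}
  ]
}}

```text
t: 9.55
ee_pos: [0.4871, -0.1073, 0.2366]
orientation: [0.001, 0.811, 0.585, 0.001]
contact_force: [-0.2, 1.6, -1.1]
opening: 0.002
gripper_force: 0.0
```

Run:
```python
from h import *
s=snap('wrist','w10');cv2.imwrite('pics/w10b.png',cv2.resize(s['color'][:,:,::-1],(800,600)))
goto([.495,-.0841,.235],71.7)
```

```text
t 9.6 tcp [ 0.4869 -0.1077  0.2355] yaw 71.59 tilt [ 1.e-03 -2.e-04 -1.e+00] F [ 0.18 -0.08  1.31] open 0.0
shift mm in present axes [25.   0.3  0.5] turn about tool z -0.0018
```

View pics/w10b.png

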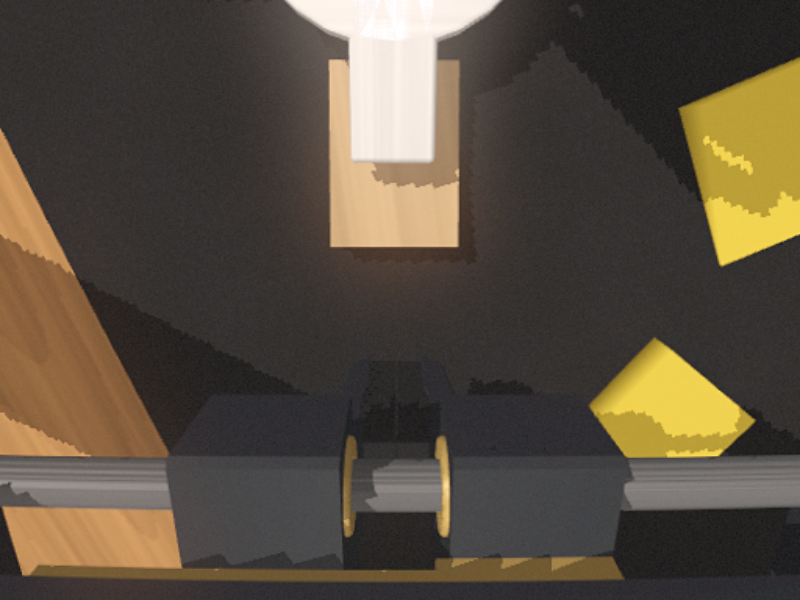

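The wedge sits centred under the arm, with the wedge spanning columns 330–459 and the arm 351–435. Its tip is at row 60, its back at row 246 and the arm end at row 161. Next I check the depth and the press point.

Run:
```python
from h import *
s=load('w10');st,R=pose();p=st['ee_pos']
f=lambda px,z:((ray(s,np.array(px)*512/800,z)-p)@R*1000).round(1)[:2]
for n,px,z in(('tip',(395,60),.0045),('bk',(394.5,246.5),.0185),('arm end bottom',(393,162),.0225),('arm end top',(393,156),.0305),('armL',(350,100),.0305),('armR',(436,100),.0305)):print(n,f(px,z))
```

```text
tip [105.2  -0.2]
bk [35.3 -0.5]
arm end bottom [67.8 -1. ]
arm end top [70.2 -1. ]
armL [ 88.9 -15.6]
armR [88.8 13.8]
```

Request:
{"fn": "jog_arm", "kwargs": {
  "deltas": [
    {"dp":[15,-1,0],"rotation":[0,0,0],"claw":0},
    {"dp":[25,0,0],"rotation":[0,0,0],"claw":0},
    {"dp":[25,0,0],"rotation":[0,0,0],"claw":0},
    {"dp":[18.5,0,0],"rotation":[0,0,0],"claw":0},
    {"dp":[0,0,12],"rotation":[0,0,0],"claw":0},
    {"dp":[0,0,12],"rotation":[0,0,0],"claw":0},
    {"dp":[0,0,8],"rotation":[0,0,0],"claw":0},
    {"dp":[0,0,2],"rotation":[0,0,0],"claw":0}
  ]
}}

```text
t: 10.27
ee_pos: [0.5121, -0.0287, 0.1992]
orientation: [-0.001, 0.811, 0.585, -0.001]
contact_force: [-0.0, -0.2, -0.4]
opening: 0.003
gripper_force: 0.0
```

Request:
{"fn": "jog_arm", "kwargs": {
  "deltas": [
    {"dp":[0,0,0.8],"rotation":[0,0,0],"claw":0},
    {"dp":[0,0,0.8],"rotation":[0,0,0],"claw":0},
    {"dp":[0,0,0.8],"rotation":[0,0,0],"claw":0},
    {"dp":[0,0,0.8],"rotation":[0,0,0],"claw":0},
    {"dp":[0,0,0.8],"rotation":[0,0,0],"claw":0},
    {"dp":[0,0,0.3],"rotation":[0,0,0],"claw":0},
    {"dp":[0,0,0],"rotation":[0,0,0],"claw":0},
    {"dp":[0,0,0],"rotation":[0,0,0],"claw":0}
  ]
}}

```text
t: 10.93
ee_pos: [0.5125, -0.0284, 0.1973]
orientation: [0.001, 0.811, 0.585, 0.0]
contact_force: [-2.7, -0.2, 7.0]
opening: 0.009
gripper_force: 3.8
```

Request:
{"fn": "jog_arm", "kwargs": {
  "deltas": [
    {"dp":[0,0,0.3],"rotation":[0,0,0],"claw":0},
    {"dp":[0,0,0.2],"rotation":[0,0,0],"claw":0},
    {"dp":[0,0,0.2],"rotation":[0,0,0],"claw":0},
    {"dp":[0,0,0],"rotation":[0,0,0],"claw":0},
    {"dp":[0,0,0],"rotation":[0,0,0],"claw":0},
    {"dp":[0,0,0],"rotation":[0,0,0],"claw":0},
    {"dp":[0,0,0],"rotation":[0,0,0],"claw":0},
    {"dp":[0,0,0],"rotation":[0,0,0],"claw":0}
  ]
}}

```text
t: 11.6
ee_pos: [0.5125, -0.0283, 0.1971]
orientation: [0.001, 0.811, 0.585, 0.0]
contact_force: [-5.3, -1.8, 14.3]
opening: 0.006
gripper_force: 7.1
```

It held 14 N with only 0.2 mm of give. Moving clear now.

Request:
{"fn": "jog_arm", "kwargs": {
  "deltas": [
    {"dp":[0,0,0],"rotation":[0,0,0],"claw":0},
    {"dp":[0,0,-2],"rotation":[0,0,0],"claw":0},
    {"dp":[0,0,-8],"rotation":[0,0,0],"claw":0},
    {"dp":[0,0,-20],"rotation":[0,0,0],"claw":0},
    {"dp":[-15,0,-20],"rotation":[0,0,0],"claw":0},
    {"dp":[-30,0,-15],"rotation":[0,0,0],"claw":0},
    {"dp":[-30,0,0],"rotation":[0,0,0],"claw":0},
    {"dp":[-25,0,0],"rotation":[0,0,0],"claw":0}
  ]
}}

```text
t: 12.27
ee_pos: [0.4804, -0.1244, 0.2622]
orientation: [0.001, 0.811, 0.585, 0.001]
contact_force: [-0.0, 0.1, 0.2]
opening: 0.006
gripper_force: 0.0
```

Run:
```python
from h import *
s=snap('wrist','w11');cv2.imwrite('pics/w11b.png',cv2.resize(s['color'][:,:,::-1],(800,600)))
goto([.495,-.0841,.235],71.7)
```

```text
t 12.3167 tcp [ 0.4798 -0.1273  0.2617] yaw 71.43 tilt [ 0.0013 -0.0021 -1.    ] F [ 0.94 -2.66  0.58] open 0.005
shift mm in present axes [45.9  0.6 26.6] turn about tool z -0.0046
```

View pics/w11b.png

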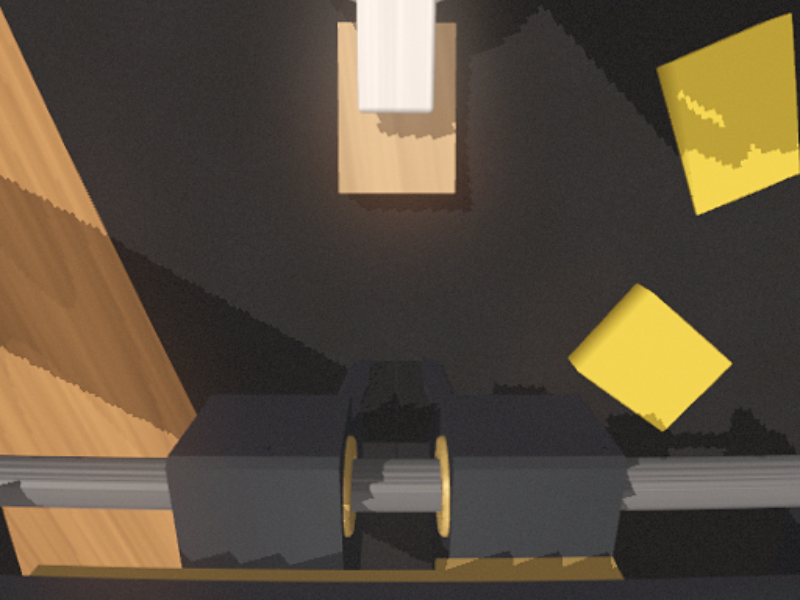

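The wedge is still centred under the arm: wedge columns 338–456, arm 358–434, arm end at row 110, wedge back at row 193. The gripper is clear, so I'm handing in.

```bash
python3 -c "
from station import manip
print(manip.finish_job())"
```

```text
the job is handed in; nothing more can be done
None
```

The wooden wedge is snug and central under the lamp's short foot; a 14 N press above that foot gave only 0.2 mm, and the job was handed in with the arm clear (no verdict was returned).

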